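# Sweep loose bottle caps off the work platform into the catch tray

## Task

Clear the work platform: with the fingertips, sweep the three loose bottle caps across it and over its edge so that all three drop into the open steel catch tray standing beside it. Only push the caps, never pick one up, and leave the carved figure, the amber jar and the loupe where they are.

Things in the scene. Friction and masses are not known exactly. Their poses are not given: they have to be found in the camera images.
- platform: Fixed raised white platform, a flat block 280 (x) x 300 (y) x 40 high mm. Origin: centre of its underside, on the table; top face 40 mm above it. Its y axis runs across the work, towards the two places beside it (+y and -y edges, 150 mm from the origin) where the tray and the shut case stand. The whole platform may be turned by up to 0.25 rad.
- tray: Fixed open steel catch tray, 240 (x) x 110 (y) x 36 high mm outside, walls 4 mm, floor 4 mm, rim 4 mm lower than the platform's top. Origin: centre of its underside, on the table. It stands parallel to the platform, 2 mm off either its +y or its -y edge (its centre 207 mm from the platform's centre); which side varies.
- case: Fixed shut grey instrument case, 240 x 110 x 36 high mm, flat closed top, standing against the platform's other edge. Origin: centre of its underside. Nothing goes there.
- carving: Bystander: wooden carved figure lying on its back on the platform near its +x edge, about 50 (x) x 190 (y) x 45 high mm, 450 g. Origin: centre of its underside.
- jar: Bystander: small amber jar standing on the platform near its -x edge, 32 mm across, 55 mm high, 70 g. Origin: centre of its underside.
- loupe: Bystander: dark metal loupe (eye magnifier) standing on the platform near its -x edge, 36 mm across, 34 mm high, 60 g. Origin: centre of its underside.
- cap1_center (a point): Centre of a loose black plastic screw cap lying flat on the platform: a disc 30 mm across, 14 mm high, about 12 g (it slides when pushed). This point is 7 mm above its underside. The three caps are alike, at least 65 mm apart at the start and at least 12 mm clear of the bystanders.
- cap1: The same cap; origin: centre of its underside.
- cap2_center (a point): Centre of a loose black plastic screw cap lying flat on the platform: a disc 30 mm across, 14 mm high, about 12 g (it slides when pushed). This point is 7 mm above its underside. The three caps are alike, at least 65 mm apart at the start and at least 12 mm clear of the bystanders.
- cap2: The same cap; origin: centre of its underside.
- cap3_center (a point): Centre of a loose black plastic screw cap lying flat on the platform: a disc 30 mm across, 14 mm high, about 12 g (it slides when pushed). This point is 7 mm above its underside. The three caps are alike, at least 65 mm apart at the start and at least 12 mm clear of the bystanders.
- cap3: The same cap; origin: centre of its underside.

How it is judged:
At the end, for the whole second after the job is handed in: All three caps lie still inside the tray: each cap's centre is within the tray's walls and below its rim (less than 34 mm above the tray's underside) (x of cap1_center in the frame of tray between -0.112 and 0.112 m and y of cap1_center in the frame of tray between -0.05 and 0.05 m and z of each of cap1_center, cap2_center, cap3_center in the frame of tray below 0.034 m and linear speed of each of cap1, cap2, cap3 below 0.02 m/s and x of cap2_center in the frame of tray between -0.112 and 0.112 m and y of cap2_center in the frame of tray between -0.05 and 0.05 m and x of cap3_center in the frame of tray between -0.112 and 0.112 m and y of cap3_center in the frame of tray between -0.05 and 0.05 m); the robot touches nothing.
It fails at once if a cap is lifted (its centre more than 60 mm above the table, 13 mm above where it lay) (height (world z) of any of cap1_center, cap2_center, cap3_center above 0.06 m).
It fails at once if the carved figure is shifted by more than 12 mm or tipped (distance of carving from where it was at the start of the episode above 0.012 m or angle between carving's own z axis and vertical above 0.3 rad).
It fails at once if the amber jar is shifted by more than 12 mm or tipped (distance of jar from where it was at the start of the episode above 0.012 m or angle between jar's own z axis and vertical above 0.3 rad).
It fails at once if the loupe is shifted by more than 12 mm or tipped (distance of loupe from where it was at the start of the episode above 0.012 m or angle between loupe's own z axis and vertical above 0.3 rad).
It also fails if it takes over 56 s, if anything falls off the work surface, if the arm or the gripper's body presses on something with over 40 N, if the wrist force passes 120 N, or if a joint passes its speed limit or range.

## Robot

A 6-joint arm with a two-finger parallel gripper is mounted at the origin on the work surface. World frame = base frame: x ahead of the robot, y to its left, z up, the work surface at z = 0. Lengths are in m, angles in rad, forces in N, time in s.
With the tool pointing down it reaches from about 0.25 to 0.775 m from the base axis. Payload 4 kg.
Tool frame: the origin (TCP) lies midway between the tips of the shut fingers; the grasp point (between the pads) lies 19 mm behind it (grip_point_offset is the distance from the TCP to the grasp point, in m); z points along the fingers, y is the line along which they close (so a half turn about z gives the same grasp; the last joint's range is limited). The gripper opens to 94 mm and grips with 3 to 60 N. Pads are 16 mm wide; open, the fingers measure 119 mm over their backs; the gripper's body (75 mm by 177 mm) begins 78 mm behind the grasp point.
Start: joints at [1.198, 0.087, 1.371, -0, 1.684, -0.103], TCP at [0.147, 0.53, 0.206] pointing down, gripper open.
Joint ranges: [-3.1, 3.1], [-0.76, 2.03], [0.27, 2.55], [-1.08, 4.22], [0.17, 2.65], [-2.57, 2.57]. Speed limits (rad/s): [2.79, 2.79, 3.14, 3.14, 3.14, 3.14].

## Interface

Orientations are given as [roll, pitch, yaw] about the fixed x, y, z axes, in that order (R = Rz(yaw) Ry(pitch) Rx(roll)).
In Python, from bench import * gives the robot as it stands.
- The arm moves only by the tool carry_out, never from a script. Its argument "commands" is a list of rows, each a list of 6 numbers: the shift along the tool's x, y, z in m, then the turn, a rotation vector about the tool's x, y, z in rad. In form: [[tx, ty, tz, rx, ry, rz], ...]. A call has exactly 5 rows; each row is the pose to reach, as a shift and turn from the pose commanded when the call began, along the tool's axes at that moment; what a row does not reach only later rows make up. A row lasts 1/10 s, in which the tool goes at most 50 mm and 8.59 degrees, less where a joint would pass 70% of its speed; a pose out of reach is approached as far as the arm can. A call with a gripper value outside its range is refused whole. "jaw" is the opening, from 0 (shut) to 1 (fully open), set as the call begins (left out, the last holds). The fingers move at their own pace and stop on an object; the grip force is fixed at half the most. Time passes only in rows, so rows that repeat a pose let the fingers close, or fill a call up. It gives the time, the measured TCP pose, the force, the opening and the grip force at its end, in the units of the state.
- get_obs(): the state, without advancing time (a new reading comes with each control period).
- snapshot(name): name is "scene" or "top" or "wrist"; returns a dict with "img" (400x640x3 uint8, red, green, blue), "range_z" (400x640 float32, m along the optical axis (not along the pixel's ray), 0 where there is no reading), "fx", "fy", "cx", "cy" (pixels), "R" (3x3) and "t" (3): a world point X has camera coordinates R X + t. Camera axes: x right, y down, z forward; pixel columns grow to the right and rows downward; lengths in m; the calibration is good to about 2 mm. A picture is of the moment at which its call begins.
- close_job(): hands the job in; it is judged then, once.
The state is a dict: "time": time; "joint_positions": joint angles; "qvel": joint speeds; "joint_torque": joint torques, N m; "tool_pos": TCP position; "ee_rot": TCP orientation; "wrist_force": force on the tool from outside, world axes, zero at the start; "wrist_torque": the same for the moment, N m; "width": finger opening in m; "finger_force": force on a finger pad.
Only numpy, scipy, OpenCV 4.12 (cv2) and the standard library are available. Lean on these libraries where they do the work, as an engineer would, in place of code of your own. Each camera call takes 0.05 s, during which the arm holds its last target. There are 200 camera calls.

## Working session

There is one attempt and no reset: what is moved stays moved. The work goes in short steps, Python scripts to look and compute and a tool call to move; the robot and the scene stay as the last step left them, time stands still between calls to the robot, and variables do not carry over. Pictures are saved under pics/ and viewed, at most 10 in all, crops included, and the job is handed in when it is done.

Besides the shell and the picture viewer there is one more tool, called as a command line: name --pt "numbers of a row" for each row, then --argument value for the rest. carry_out: Moves the arm, as the interface text tells. Its arguments: {"type":"object","properties":{"commands":{"type":"array","items":{"type":"array","items":{"type":"number"}}},"jaw":{"type":"number"}},"required":["commands"]}

```bash
mkdir -p pics; python3 - <<'E'
from bench import *
import cv2,numpy as np
for n in("top","scene"):
    s=snapshot(n); np.savez(f"{n}0.npz",**s); cv2.imwrite(f"pics/{n}0.png",s["img"][:,:,::-1]); print(n,s["fx"],s["R"].round(3).tolist(),s["t"])
o=get_obs();print({k:np.round(v,3) for k,v in o.items()})
E
```

```text
top 514.666474321581 [[-0.017, -1.0, 0.001], [-0.989, 0.016, -0.149], [0.149, -0.003, -0.989]] [0.04276017 0.57510577 0.84433347]
scene 389.75504786131995 [[-0.33, 0.944, 0.003], [0.564, 0.199, -0.802], [-0.757, -0.263, -0.598]] [ 0.17938906 -0.26109449  1.23402395]
{'time': np.float64(0.1), 'joint_positions': array([ 1.198,  0.088,  1.372, -0.   ,  1.684, -0.103]), 'qvel': array([ 0.   , -0.002, -0.005,  0.001,  0.001, -0.   ]), 'joint_torque': array([ 1.0000e-03, -3.4125e+01, -3.0330e+01,  7.2000e-02,  3.0000e-02,
       -0.0000e+00]), 'tool_pos': array([0.146, 0.53 , 0.204]), 'ee_rot': array([-3.14 , -0.   ,  2.872]), 'wrist_force': array([-0.356, -0.24 ,  0.1  ]), 'wrist_torque': array([ 0.018, -0.047,  0.017]), 'finger_force': np.float64(0.0), 'width': np.float64(0.094)}
```

View pics/top0.png

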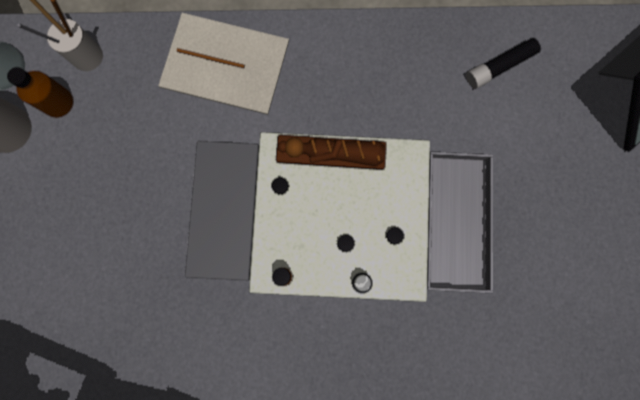

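View pics/scene0.png

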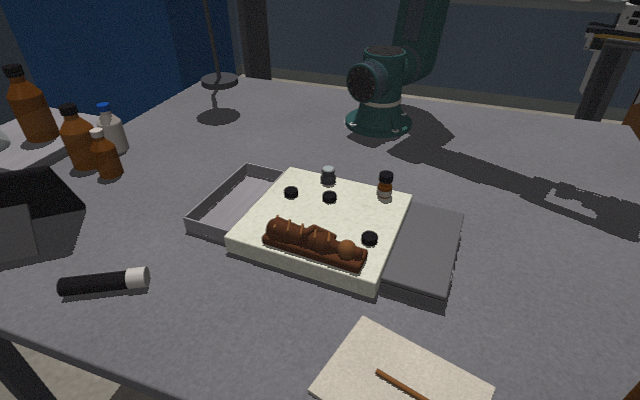

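The top view shows the platform in cols 250-430, rows 133-300, with the caps at (280,186), (345,243) and (395,235). The carving is at (330,152), the jar at (282,275) and the loupe at (362,282). The tray is on the right (world -y) and the case is on the left.

```bash
cat > h.py <<'E'
import cv2,numpy as np
def ray(s,uv,z):
    uv=np.atleast_2d(uv).astype(float)
    d=np.c_[(uv[:,0]-s["cx"])/s["fx"],(uv[:,1]-s["cy"])/s["fy"],np.ones(len(uv))]@s["R"]
    c=-s["R"].T@s["t"]
    return (c+d*((z-c[2])/d[:,2])[:,None])[:,:2]
def platform(s):
    hsv=cv2.cvtColor(s["img"],cv2.COLOR_RGB2HSV)
    m=cv2.inRange(hsv,(0,0,140),(180,70,255)); m[:110]=0
    c=max(cv2.findContours(m,cv2.RETR_EXTERNAL,cv2.CHAIN_APPROX_NONE)[0],key=cv2.contourArea)
    w=ray(s,c[:,0],0.04).astype(np.float32)
    r=cv2.minAreaRect(w*1000)
    return np.array(cv2.convexHull(c)),r
def darks(s,hull,v=60):
    m=np.zeros(s["img"].shape[:2],np.uint8); cv2.fillPoly(m,[hull],255)
    d=(s["img"].max(2)<v).astype(np.uint8)*255&m
    n,l,st,ce=cv2.connectedComponentsWithStats(d)
    return [(ce[i],st[i]) for i in range(1,n) if st[i][4]>60]
E
python3 - <<'E'
from h import *
for n in("top",):
    s=dict(np.load(f"{n}0.npz")); hull,r=platform(s); print(r)
    th=np.deg2rad(r[2]); c=np.array(r[0])/1000
    box=cv2.boxPoints(r);print(box.round(1))
    for ce,st in darks(s,hull): print(ce.round(1),st,ray(s,ce,.05).round(4), ray(s,[[st[0],st[1]],[st[0]+st[2],st[1]+st[3]]],.05).round(3).tolist())
    # carving: points from range
    v,u=np.mgrid[0:400,0:640]; Z=s["range_z"]; P=(np.stack([(u-s["cx"])/s["fx"]*Z,(v-s["cy"])/s["fy"]*Z,Z],-1)-s["t"])@s["R"]
    m=np.zeros(Z.shape,np.uint8); cv2.fillPoly(m,[hull],1)
    t=((P[...,2]>.056)&(m>0)&(Z>0)).astype(np.uint8)
    k,l,st,ce=cv2.connectedComponentsWithStats(t)
    for i in range(1,k):
        if st[i][4]>20: q=P[l==i]; print("tall",q.min(0).round(3),q.max(0).round(3),cv2.minAreaRect((q[:,:2]*1000).astype(np.float32)))
E
```

```text
((546.974609375, 6.4205474853515625), (297.726318359375, 277.9306945800781), 86.21525573730469)
[[ 398.5 -132.9]
 [ 675.8 -151.3]
 [ 695.5  145.8]
 [ 418.1  164.1]]
[284.2 143.8] [277 137  22  16  71] [[0.6711 0.1032]] [[0.683, 0.116], [0.654, 0.078]]
[336.5 158.2] [278 139 106  30 511] [[0.644  0.0128]] [[0.68, 0.114], [0.624, -0.069]]
[326.5 141.2] [313 138  28  14 124] [[0.6746 0.0295]] [[0.681, 0.053], [0.655, 0.005]]
[350.7 142.4] [345 140  12   6  69] [[ 0.6717 -0.0126]] [[0.676, -0.003], [0.665, -0.023]]
[279.7 185.3] [272 177  17  17 210] [[0.598  0.1112]] [[0.613, 0.124], [0.583, 0.095]]
[394.2 235. ] [386 227  17  17 221] [[ 0.5093 -0.0823]] [[0.523, -0.069], [0.494, -0.097]]
[345.3 242.6] [338 235  16  16 213] [[0.4979 0.0008]] [[0.511, 0.013], [0.484, -0.014]]
[281.4 275.7] [273 267  18  18 275] [[0.4444 0.1089]] [[0.459, 0.123], [0.429, 0.093]]
[357.5 278.5] [352 272  18  20  72] [[ 0.4377 -0.0183]] [[0.449, -0.009], [0.415, -0.039]]
tall [ 0.624 -0.073  0.056] [0.687 0.117 0.095] ((655.7767333984375, 22.140762329101562), (188.7198486328125, 50.0089225769043), 85.17755126953125)
tall [0.429 0.09  0.057] [0.46 0.12 0.1 ] ((443.9842224121094, 105.24671936035156), (30.272493362426758, 29.89434242248535), 45.150264739990234)
tall [ 0.416 -0.04   0.056] [ 0.448 -0.01   0.08 ] ((431.464599609375, -25.220853805541992), (31.701047897338867, 30.395776748657227), 68.71068572998047)
```

carry_out --pt "-0.04 -0.018 0 0 0 0" --pt "-0.08 -0.037 0 0 0 0" --pt "-0.12 -0.055 0 0 0 0" --pt "-0.16 -0.073 0 0 0 0" --pt "-0.2 -0.091 0 0 0 0" --jaw 0.24

```text
time: 0.6
tool_pos: [0.3159, 0.3877, 0.205]
ee_rot: [-3.141, -0.0, 2.872]
wrist_force: [0.9, -0.1, -0.4]
width: 0.0573
finger_force: 0.0
```

carry_out --pt "-0.04 -0.018 0 0 0 0" --pt "-0.08 -0.037 0 0 0 0" --pt "-0.12 -0.055 0 0 0 0" --pt "-0.16 -0.073 0 0 0 0" --pt "-0.2 -0.091 0 0 0 0"

```text
time: 1.1
tool_pos: [0.4845, 0.2466, 0.205]
ee_rot: [-3.141, -0.001, 2.872]
wrist_force: [0.3, 0.0, -0.3]
width: 0.0228
finger_force: 0.0
```

carry_out --pt "-0.04 -0.018 0 0 0 0" --pt "-0.08 -0.037 0 0 0 0" --pt "-0.12 -0.055 0 0 0 0" --pt "-0.139 -0.064 0 0 0 0" --pt "-0.139 -0.064 0 0 0 0"

```text
time: 1.6
tool_pos: [0.6019, 0.1468, 0.2036]
ee_rot: [-3.14, -0.002, 2.868]
wrist_force: [0.1, 0.5, -0.2]
width: 0.0224
finger_force: 0.0
```

carry_out --pt "0 0 0 0 0 0.13" --pt "0 0 0 0 0 0.26" --pt "0 0 0 0 0 0.39" --pt "0 0 0 0 0 0.52" --pt "0 0 0 0 0 0.65"

```text
time: 2.1
tool_pos: [0.5993, 0.1506, 0.2052]
ee_rot: [-3.141, -0.001, 2.218]
wrist_force: [-0.2, 0.8, 0.0]
width: 0.0226
finger_force: 0.0
```

carry_out --pt "0 0 0 0 0 0.14" --pt "0 0 0 0 0 0.28" --pt "0 0 0 0 0 0.42" --pt "0 0 0 0 0 0.56" --pt "0 0 0 0 0 0.7"

```text
time: 2.6
tool_pos: [0.5993, 0.1506, 0.2053]
ee_rot: [-3.14, -0.0, 1.518]
wrist_force: [0.4, -0.9, -0.4]
width: 0.0228
finger_force: 0.0
```

carry_out --pt "0 0 0 0 0 0.017" --pt "0 0 0 0 0 0.017" --pt "0 0 0 0 0 0.017" --pt "0 0 0 0 0 0.017" --pt "0 0 0 0 0 0.017"

```text
time: 3.1
tool_pos: [0.6005, 0.1494, 0.2055]
ee_rot: [-3.142, -0.0, 1.505]
wrist_force: [0.0, -0.5, -0.6]
width: 0.0224
finger_force: 0.0
```

carry_out --pt "0 0 0.03 0 0 0" --pt "0 0 0.06 0 0 0" --pt "0 0 0.09 0 0 0" --pt "0 0 0.12 0 0 0" --pt "0 0 0.14 0 0 0"

```text
time: 3.6
tool_pos: [0.5992, 0.1491, 0.0627]
ee_rot: [-3.138, 0.001, 1.505]
wrist_force: [0.2, -0.2, -0.0]
width: 0.0229
finger_force: 0.0
```

```bash
python3 - <<'E'
from bench import *
import cv2,numpy as np
a=[snapshot(n)["img"][:,:,::-1] for n in("wrist","scene")]
cv2.imwrite("pics/w1.png",np.vstack([cv2.resize(a[0],(480,300)),a[1][130:310,160:520].repeat(1,0)[:, :] if 0 else cv2.resize(a[1][130:310,180:490],(480,280))]))
print(get_obs()["tool_pos"])
E
```

```text
[0.59772789 0.14886653 0.06115779]
```

View pics/w1.png

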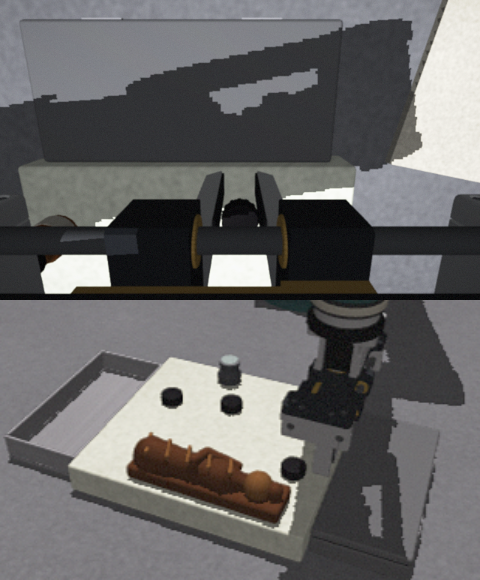

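The wrist view (top) shows cap A centred between the fingertips at about (240,212). The scene view shows the fingers behind it at the +y edge, clear of the carving.

carry_out --pt "0 0 0.008 0 0 0" --pt "0 0 0.016 0 0 0" --pt "0 0 0.018 0 0 0" --pt "0 0 0.018 0 0 0" --pt "0 0 0.018 0 0 0"

```text
time: 4.2
tool_pos: [0.601, 0.1495, 0.0482]
ee_rot: [3.14, -0.0, 1.505]
wrist_force: [0.6, -0.4, -0.4]
width: 0.0225
finger_force: 0.0
```

carry_out --pt "-0.01 0 0.002 0 0 0" --pt "-0.02 0 0.002 0 0 0" --pt "-0.032 0 0.002 0 0 0" --pt "-0.044 0 0.002 0 0 0" --pt "-0.056 0 0.002 0 0 0"

```text
time: 4.7
tool_pos: [0.5968, 0.092, 0.0456]
ee_rot: [3.141, 0.0, 1.504]
wrist_force: [0.6, 0.4, -0.4]
width: 0.0226
finger_force: 0.0
```

carry_out --pt "-0.012 0 0 0 0 0" --pt "-0.024 0 0 0 0 0" --pt "-0.036 0 0 0 0 0" --pt "-0.048 0 0 0 0 0" --pt "-0.06 0 0 0 0 0"

```text
time: 5.2
tool_pos: [0.5928, 0.0326, 0.0455]
ee_rot: [3.141, -0.0, 1.505]
wrist_force: [-0.0, 0.5, 0.2]
width: 0.0226
finger_force: 0.1
```

```bash
python3 - <<'E'
from bench import *
import cv2,numpy as np
a=snapshot("scene")["img"][130:310,180:490,::-1]
cv2.imwrite("pics/s2.png",cv2.resize(a,(620,360)))
E
```

```text
(no output)
```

View pics/s2.png

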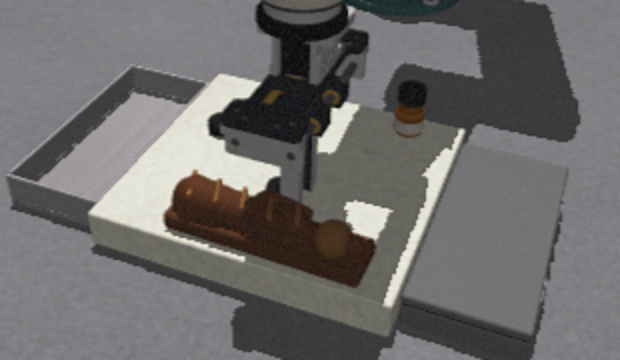

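Cap A (about (272,185)) is riding ahead of the fingers, clear of the carving. I'll continue the sweep.

carry_out --pt "-0.012 0 0 0 0 0" --pt "-0.024 0 0 0 0 0" --pt "-0.036 0 0 0 0 0" --pt "-0.048 0 0 0 0 0" --pt "-0.06 0 0 0 0 0"

```text
time: 5.75
tool_pos: [0.5889, -0.0273, 0.0455]
ee_rot: [3.142, -0.0, 1.505]
wrist_force: [-0.4, -0.4, -0.4]
width: 0.0229
finger_force: 0.1
```

carry_out --pt "-0.012 0 0 0 0 0" --pt "-0.024 0 0 0 0 0" --pt "-0.036 0 0 0 0 0" --pt "-0.048 0 0 0 0 0" --pt "-0.06 0 0 0 0 0"

```text
time: 6.25
tool_pos: [0.5849, -0.0871, 0.0455]
ee_rot: [3.142, -0.0, 1.505]
wrist_force: [0.4, -0.5, -0.2]
width: 0.0225
finger_force: 0.1
```

carry_out --pt "-0.012 0 0 0 0 0" --pt "-0.024 0 0 0 0 0" --pt "-0.036 0 0 0 0 0" --pt "-0.048 0 0 0 0 0" --pt "-0.06 0 0 0 0 0"

```text
time: 6.75
tool_pos: [0.581, -0.147, 0.0455]
ee_rot: [3.142, 0.0, 1.505]
wrist_force: [0.1, 0.2, 0.1]
width: 0.0225
finger_force: 0.0
```

carry_out --pt "-0.012 0 0 0 0 0" --pt "-0.024 0 0 0 0 0" --pt "-0.03 0 0 0 0 0" --pt "-0.03 0 0 0 0 0" --pt "-0.03 0 0 0 0 0"

```text
time: 7.25
tool_pos: [0.579, -0.1758, 0.0454]
ee_rot: [-3.142, -0.001, 1.505]
wrist_force: [-0.3, -0.1, -1.1]
width: 0.0227
finger_force: 0.0
```

carry_out --pt "0 0 -0.02 0 0 0" --pt "0 0 -0.04 0 0 0" --pt "0 0 -0.06 0 0 0" --pt "0 0 -0.08 0 0 0" --pt "0 0 -0.08 0 0 0"

```text
time: 7.75
tool_pos: [0.5811, -0.176, 0.1293]
ee_rot: [3.135, 0.002, 1.506]
wrist_force: [1.0, -0.5, -0.1]
width: 0.0227
finger_force: 0.0
```

```bash
python3 - <<'E'
from bench import *
import cv2,numpy as np
a=snapshot("scene")["img"][130:310,180:490,::-1]; b=snapshot("top")["img"][110:320,170:510,::-1]
cv2.imwrite("pics/s3.png",np.vstack([cv2.resize(a,(500,290)),cv2.resize(b,(500,309))]))
E
```

```text
(no output)
```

View pics/s3.png

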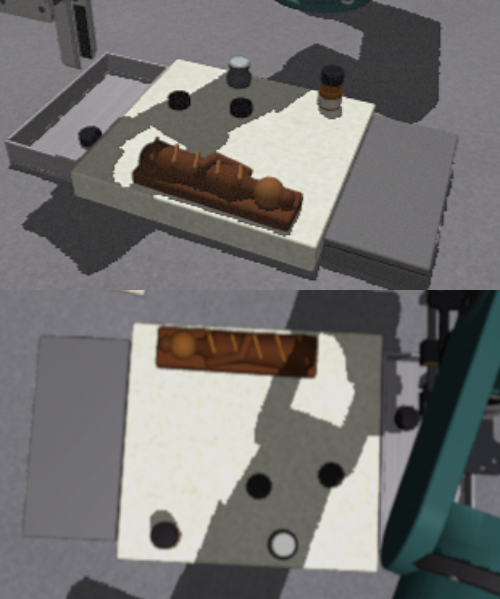

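Cap A is in the tray at about (90,135) in the scene view. Caps B and C and the bystanders haven't moved. Next is cap B.

carry_out --pt "0.03 -0.019 0 0 0 0" --pt "0.06 -0.038 0 0 0 0" --pt "0.09 -0.057 0 0 0 0" --pt "0.127 -0.076 0 0 0 0" --pt "0.127 -0.076 0 0 0 0"

```text
time: 8.35
tool_pos: [0.5087, -0.0401, 0.1235]
ee_rot: [-3.137, -0.003, 1.51]
wrist_force: [0.5, -0.3, 0.3]
width: 0.0226
finger_force: 0.0
```

carry_out --pt "0 0 0 0 0 0" --pt "0 0 0.03 0 0 0" --pt "0 0 0.06 0 0 0" --pt "0 0 0.06 0 0 0" --pt "0 0 0.06 0 0 0"

```text
time: 8.85
tool_pos: [0.5113, -0.0449, 0.0647]
ee_rot: [-3.139, -0.0, 1.504]
wrist_force: [0.3, -0.1, 0.6]
width: 0.0228
finger_force: 0.0
```

```bash
python3 - <<'E'
from bench import *
import cv2,numpy as np
a=snapshot("scene")["img"][130:310,180:490,::-1]; b=snapshot("wrist")["img"][:,:,::-1]
cv2.imwrite("pics/s4.png",np.vstack([cv2.resize(a,(500,290)),cv2.resize(b,(480,300))[:,:].copy() if 0 else cv2.resize(b,(500,309))]))
print(get_obs()["tool_pos"])
E
```

```text
[ 0.51288945 -0.04500171  0.06691868]
```

View pics/s4.png

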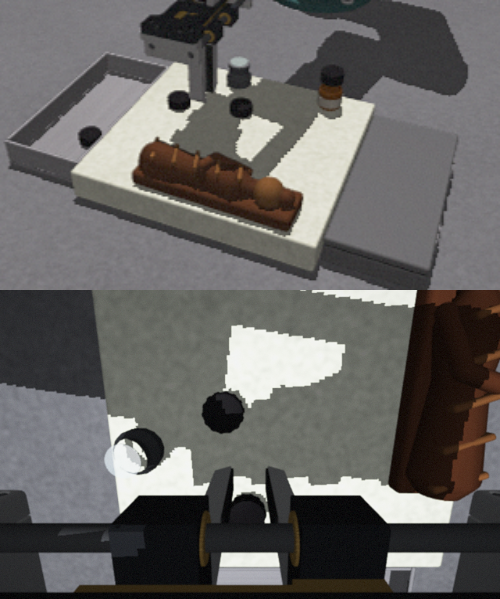

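Cap B is centred ahead of the fingers at wrist-view (248,510), and cap C is behind at (223,412). I'll lower and sweep B, slanting slightly towards -x.

carry_out --pt "0 0 0.01 0 0 0" --pt "0 0 0.02 0 0 0" --pt "0 0 0.02 0 0 0" --pt "-0.008 0 0.02 0 0 0" --pt "-0.016 0 0.02 0 0 0"

```text
time: 9.45
tool_pos: [0.5107, -0.0607, 0.0457]
ee_rot: [3.141, 0.0, 1.505]
wrist_force: [0.2, 0.3, 0.2]
width: 0.0223
finger_force: 0.0
```

carry_out --pt "-0.01 -0.002 0 0 0 0" --pt "-0.02 -0.006 0 0 0 0" --pt "-0.03 -0.01 0 0 0 0" --pt "-0.041 -0.015 0 0 0 0" --pt "-0.052 -0.02 0 0 0 0"

```text
time: 9.95
tool_pos: [0.4866, -0.1117, 0.0455]
ee_rot: [3.141, -0.0, 1.505]
wrist_force: [-0.2, 0.7, 1.1]
width: 0.0224
finger_force: 0.1
```

carry_out --pt "-0.012 -0.005 0 0 0 0" --pt "-0.024 -0.01 0 0 0 0" --pt "-0.036 -0.015 0 0 0 0" --pt "-0.048 -0.018 0 0 0 0" --pt "-0.06 -0.02 0 0 0 0"

```text
time: 10.45
tool_pos: [0.4628, -0.1703, 0.0455]
ee_rot: [3.142, -0.0, 1.505]
wrist_force: [0.0, 1.6, -0.3]
width: 0.0226
finger_force: 0.0
```

carry_out --pt "0 0 0 0 0 0" --pt "0 0 -0.02 0 0 0" --pt "0 0 -0.04 0 0 0" --pt "0 0 -0.08 0 0 0" --pt "0 0 -0.08 0 0 0"

```text
time: 10.95
tool_pos: [0.4667, -0.1706, 0.1315]
ee_rot: [3.131, 0.004, 1.505]
wrist_force: [0.1, -0.5, 0.4]
width: 0.0226
finger_force: 0.0
```

```bash
python3 - <<'E'
from bench import *
import cv2,numpy as np
a=snapshot("scene")["img"][130:310,180:490,::-1]; b=snapshot("wrist")["img"][:,:,::-1]
cv2.imwrite("pics/s5.png",np.vstack([cv2.resize(a,(500,290)),cv2.resize(b,(500,309))]))
print(get_obs()["tool_pos"])
E
```

```text
[ 0.4640999  -0.16938007  0.12659658]
```

View pics/s5.png

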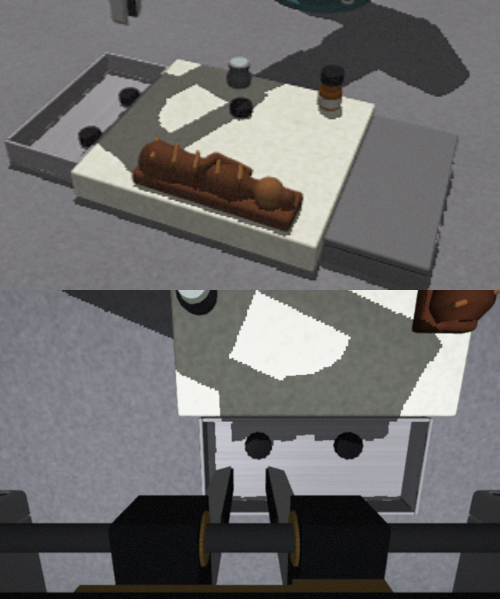

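Caps A and B lie flat in the tray at wrist-view (348,446) and (258,446), with room between them. Next is cap C.

carry_out --pt "0.045 0.006 0 0 0 0" --pt "0.09 0.012 0 0 0 0" --pt "0.135 0.018 0 0 0 0" --pt "0.18 0.024 0 0 0 0" --pt "0.211 0.024 0 0 0 0"

```text
time: 11.55
tool_pos: [0.5002, 0.0426, 0.1234]
ee_rot: [-3.138, -0.001, 1.507]
wrist_force: [-0.0, -0.6, -0.7]
width: 0.0222
finger_force: 0.0
```

carry_out --pt "0 0 0 0 0 0" --pt "0 0 0 0 0 0" --pt "0 0 0.03 0 0 0" --pt "0 0 0.06 0 0 0" --pt "0 0 0.06 0 0 0"

```text
time: 12.05
tool_pos: [0.4969, 0.0383, 0.0603]
ee_rot: [-3.131, 0.001, 1.503]
wrist_force: [0.1, 0.0, -0.9]
width: 0.0228
finger_force: 0.0
```

```bash
python3 - <<'E'
from bench import *
import cv2,numpy as np
a=snapshot("scene")["img"][130:310,180:490,::-1]; b=snapshot("wrist")["img"][:,:,::-1]
cv2.imwrite("pics/s6.png",np.vstack([cv2.resize(a,(500,290)),cv2.resize(b,(500,309))]))
print(get_obs()["tool_pos"])
E
```

```text
[0.50046778 0.03852675 0.06495894]
```

View pics/s6.png

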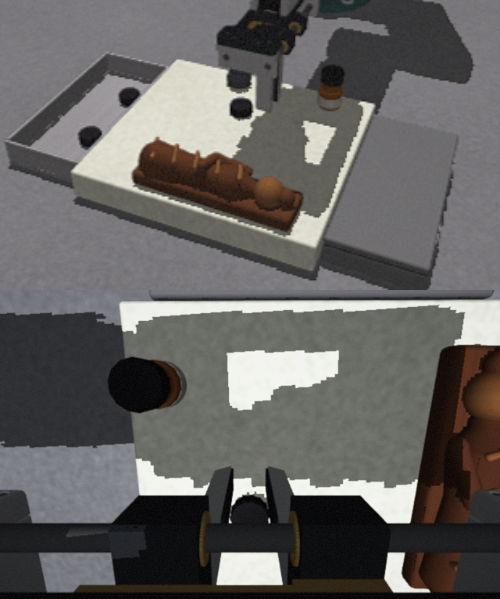

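Cap C is centred between the fingertips at wrist-view (249,510), with the jar and loupe clear. I'll lower and sweep, drifting +x.

carry_out --pt "0 0 0.01 0 0 0" --pt "0 0 0.02 0 0 0" --pt "0 0 0.02 0 0 0" --pt "-0.008 0 0.02 0 0 0" --pt "-0.016 0 0.02 0 0 0"

```text
time: 12.65
tool_pos: [0.5003, 0.0232, 0.0459]
ee_rot: [3.141, 0.0, 1.505]
wrist_force: [-0.6, 0.3, 0.3]
width: 0.0226
finger_force: 0.0
```

carry_out --pt "-0.01 0.001 0 0 0 0" --pt "-0.022 0.003 0 0 0 0" --pt "-0.034 0.006 0 0 0 0" --pt "-0.046 0.009 0 0 0 0" --pt "-0.058 0.012 0 0 0 0"

```text
time: 13.15
tool_pos: [0.5085, -0.0363, 0.0456]
ee_rot: [3.141, -0.0, 1.504]
wrist_force: [0.7, -0.6, 0.3]
width: 0.0225
finger_force: 0.2
```

carry_out --pt "-0.012 0.003 0 0 0 0" --pt "-0.024 0.006 0 0 0 0" --pt "-0.036 0.009 0 0 0 0" --pt "-0.048 0.012 0 0 0 0" --pt "-0.06 0.015 0 0 0 0"

```text
time: 13.65
tool_pos: [0.5193, -0.0968, 0.0454]
ee_rot: [-3.141, -0.0, 1.505]
wrist_force: [0.3, -0.3, 0.9]
width: 0.0227
finger_force: 0.2
```

carry_out --pt "-0.012 0.003 0 0 0 0" --pt "-0.024 0.006 0 0 0 0" --pt "-0.036 0.009 0 0 0 0" --pt "-0.048 0.009 0 0 0 0" --pt "-0.06 0.009 0 0 0 0"

```text
time: 14.15
tool_pos: [0.5241, -0.1573, 0.0453]
ee_rot: [-3.141, -0.0, 1.505]
wrist_force: [-0.6, 0.3, 0.1]
width: 0.0223
finger_force: 0.0
```

carry_out --pt "-0.01 0 0 0 0 0" --pt "-0.018 0 0 0 0 0" --pt "-0.018 0 -0.02 0 0 0" --pt "-0.018 0 -0.05 0 0 0" --pt "-0.018 0 -0.08 0 0 0"

```text
time: 14.65
tool_pos: [0.5224, -0.1743, 0.1257]
ee_rot: [-3.14, -0.001, 1.505]
wrist_force: [0.2, 0.2, 0.5]
width: 0.0224
finger_force: 0.0
```

```bash
python3 - <<'E'
from bench import *
import cv2,numpy as np
a=snapshot("scene")["img"][130:310,180:490,::-1]; b=snapshot("wrist")["img"][:,:,::-1]
cv2.imwrite("pics/s7.png",np.vstack([cv2.resize(a,(500,290)),cv2.resize(b,(500,309))]))
print(get_obs()["tool_pos"])
E
```

```text
[ 0.52584814 -0.17570678  0.13092326]
```

View pics/s7.png

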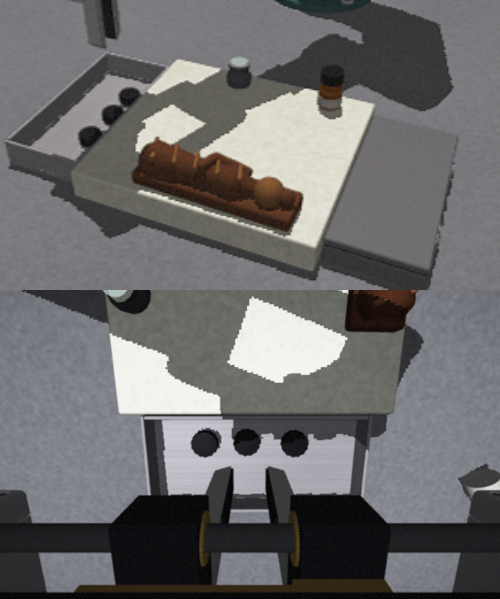

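All three caps lie flat in the tray at wrist-view (205,443), (247,442) and (294,443). The bystanders are unmoved and the gripper is clear above, so I'll hand the job in.

```bash
python3 -c "
from bench import *
print(close_job())"
```

```text
the job is handed in; nothing more can be done
None
```

I swept all three caps into the catch tray and handed the job in at about 15 s of the 56 s allowed; the last pictures show the caps lying flat in the tray and the carving, jar and loupe unmoved, but no verdict was returned.

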